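# Lay out the stripped hub parts on their seats

### The job

The parts of a stripped hub stand in two stacks on the bench. Take the stacks apart and lay every part out for inspection, flat and centred on its own seat: the square flange on the square block, the round flange on the plain round block, the hexagonal nut on the hexagonal block, the ring over the post, and the flanged bush standing in the steel dish. Keep the parts upright all the way and tip none over.

Things in the scene. Friction and masses are not known exactly. Their poses are not given: they have to be found in the camera images.
- square_flange_mid (a point): Square flange: plain aluminium plate, 60 x 60 mm, 24 mm thick, with a dark bolt hole near each corner; it starts flat on the bench as the bottom of the three-high stack. This point is at its centre, half-way up; its z axis is its upright axis, its x and y axes are square to its sides. 0.18 to 0.30 kg.
- round_flange_mid (a point): Round flange: plain aluminium disc, 62 mm in diameter, 24 mm thick, with six small dark bolt holes near its edge and no bore; it starts flat on the bench as the bottom of the two-high stack. This point is at its centre, half-way up; its z axis is its upright axis. 0.16 to 0.26 kg.
- nut_mid (a point): Big hexagonal steel nut, 50 mm across flats, 58 mm across corners, 24 mm high, with a dark mouth of 28 mm that cannot take a post; it starts as the second layer of one or the other stack. This point is at its centre, half-way up; its z axis is its upright axis, its x axis is square to one pair of flats (the other flats are at 60 degree steps). 0.22 to 0.37 kg.
- ring_mid (a point): Bearing ring: plain steel ring, 50 mm outside, 30 mm bore right through, 24 mm high; it starts as the second layer of the stack that does not have the nut there. This point is at its centre, half-way up; its z axis is its upright axis and the bore's axis. 0.17 to 0.29 kg.
- bush_mid (a point): Flanged bush: brass, 34 mm high; foot 40 mm in diameter and 8 mm high, above it a plain round body 28 mm in diameter to grip; it starts as the top of the three-high stack, on the nut or the ring. This point is at its centre, half-way up; its z axis is its upright axis; the point is 17 mm above its underside. 0.12 to 0.20 kg.
- square_seat: Seat for the square flange: square block of pale wood, 50 x 50 mm, 15 mm high, fixed to the bench. Origin at the centre of its underside on the bench; x and y square to its sides, z up.
- round_seat: Seat for the round flange: plain round block of pale wood without a post, 50 mm in diameter, 15 mm high, fixed. Origin at the centre of its underside on the bench, z up.
- hex_seat: Seat for the nut: hexagonal block of pale wood, 42 mm across flats, 15 mm high, fixed. Origin at the centre of its underside on the bench; x axis square to one pair of flats, z up.
- post_seat: Seat for the ring: round block of pale wood, 44 mm in diameter, 15 mm high, with an upright steel post 12 mm in diameter in its centre that ends 45 mm above the bench, fixed. Origin at the centre of its underside on the bench, z up.
- dish: Steel parts dish for the bush: round, shallow, 94 mm across the rim, 12 mm high, inner floor 4 mm above the bench and about 80 mm wide, fixed. Origin at the centre of its underside on the bench, z up.
Mind the look-alikes: they are no part of the job. Leave any purple look-alike of the hex_seat alone.

How it is judged:
At the end, for the whole second after the job is handed in: Flanges, nut and ring rest flat on their own seats (ring round the post), centres within 12 mm of the seat's, heights within 4 mm of seated; the bush stands on the dish's floor (within 26 mm of its centre). All lean under 0.12 rad, at rest (under 0.02 m/s) and released (horizontal distance between square_flange_mid and square_seat below 0.012 m and z of square_flange_mid in the frame of square_seat between 0.023 and 0.031 m and angle between each of square_flange_mid, round_flange_mid, nut_mid, ring_mid, bush_mid's own z axis and vertical below 0.12 rad and linear speed of each of square_flange, round_flange, nut, ring, bush below 0.02 m/s and horizontal distance between round_flange_mid and round_seat below 0.012 m and z of round_flange_mid in the frame of round_seat between 0.023 and 0.031 m and horizontal distance between nut_mid and hex_seat below 0.012 m and z of nut_mid in the frame of hex_seat between 0.023 and 0.031 m and horizontal distance between ring_mid and post_seat below 0.012 m and z of ring_mid in the frame of post_seat between 0.023 and 0.031 m and horizontal distance between bush_mid and dish below 0.026 m and z of bush_mid in the frame of dish between 0.017 and 0.025 m); the robot touches nothing.
It fails at once if a hub part is tipped over (leans more than 50 degrees) (angle between any of square_flange_mid, round_flange_mid, nut_mid, ring_mid, bush_mid's own z axis and vertical above 0.87 rad).
It also fails if it takes over 136 s, if anything falls off the work surface, if the arm or the gripper's body presses on something with over 40 N, if the wrist force passes 120 N, or if a joint passes its speed limit or range.

### The arm

A 6-joint arm with a two-finger parallel gripper is mounted at the origin on the work surface. World frame = base frame: x ahead of the robot, y to its left, z up, the work surface at z = 0. Lengths are in m, angles in rad, forces in N, time in s.
With the tool pointing down it reaches from about 0.35 to 0.775 m from the base axis. Payload 7.3 kg.
Tool frame: the origin (TCP) lies on the centre line of the jaws, within the pads' length; the fingertips stand 11 mm ahead of it and the grasp point (between the pads) lies 8 mm behind it; y points along the fingers, z is the direction in which the jaws open and shut, and the axes are right-handed (so a half turn about y gives the same grasp; the last joint's range is limited). The gripper opens to 92 mm and grips with 3 to 60 N. Pads are 19 mm wide; open, the fingers measure 130 mm over their backs; the gripper's body (75 mm by 190 mm) begins 47 mm behind the grasp point.
Start: joints at [0.97, 0.342, 1.524, -0, 1.275, -0.146], TCP at [0.231, 0.472, 0.238] pointing down, gripper open.
Joint ranges: [-2.53, 2.53], [-0.77, 2.02], [0.04, 2.7], [-1, 4.14], [0.28, 2.66], [-3.11, 3.11]. Speed limits (rad/s): [2.57, 2.57, 3.14, 3.14, 3.14, 3.14].

### API

Orientations are given as [roll, pitch, yaw] about the fixed x, y, z axes, in that order (R = Rz(yaw) Ry(pitch) Rx(roll)).
In Python, from cell import robot, cams gives the robot as it stands.
- The arm moves only by the tool apply_moves, never from a script. Its argument "plan" is a list of rows, each a list of 7 numbers: the shift along the tool's x, y, z in m, then the turn, a rotation vector about the tool's x, y, z in degrees, then the gripper command: -1 is fully open, 1 is shut, values between are in proportion. A call has exactly 5 rows; each row is the pose to reach, as a shift and turn from the pose commanded when the call began, along the tool's axes at that moment; what a row does not reach only later rows make up. A row lasts 1/8 s, in which the tool goes at most 62.5 mm and 10.7 degrees, less where a joint would pass 70% of its speed; a pose out of reach is approached as far as the arm can. A call with a gripper value outside its range is refused whole. The fingers move at their own pace and stop on an object; "squeeze" is the grip in N (left out, the last holds). Time passes only in rows, so rows that repeat a pose let the fingers close, or fill a call up. It gives the time, the measured TCP pose, the force and the opening at its end, in the units of the state.
- robot.observe(): the state, without advancing time (a new reading comes with each control period).
- cams.read_camera(name): name is "scene" or "side" or "wrist"; returns the picture (420x560x3 uint8, blue, green, red); there is no depth.
- cams.calibration(name): a dict with "fx", "fy", "cx", "cy" (pixels), "extrinsics" (4x4, takes a point from world to camera coordinates); the wrist camera has in their place "T_tool_cam" (4x4, takes a point from camera to tool coordinates, whose origin is the TCP and whose axes are the tool frame's). Camera axes: x right, y up, looking along -z (the intrinsics and any distortion apply to the point x, -y, -z); pixel columns grow to the right and rows downward; lengths in m; the calibration is good to about 2 mm. The wrist camera is an equidistant fisheye: a pixel r from the principal point sees the ray r / f radians off the axis. A picture is of the moment at which its call begins: read the wrist's pose just before it. calibration takes no time and is no camera call.
- robot.hand_in(): hands the job in, once; it reports no verdict.
The state is a dict: "time": time; "qpos": joint angles; "qvel": joint speeds; "joint_efforts": joint torques, N m; "tool_pos": TCP position; "tool_rot": TCP orientation; "contact_force": force on the tool from outside, world axes, zero at the start; "torque": the same for the moment, N m; "opening": finger opening in m.
Only numpy, scipy, OpenCV 4.12 (cv2) and the standard library are available. Lean on these libraries where they do the work, as an engineer would, in place of code of your own. Each camera call takes 0.05 s, during which the arm holds its last target. There are 200 camera calls.

## Working session

There is one attempt and no reset: what is moved stays moved. The work goes in short steps, Python scripts to look and compute and a tool call to move; the robot and the scene stay as the last step left them, time stands still between calls to the robot, and variables do not carry over. Pictures are saved under pics/ and viewed, about 12 in all and at most 16, crops included, and the job is handed in when it is done.

Besides the shell and the picture viewer there is one more tool, called after "Call:" in YAML: its name, and indented under it one key for each argument. apply_moves: Moves the arm, as the interface text tells. Its arguments: {"type":"object","properties":{"plan":{"type":"array","items":{"type":"array","items":{"type":"number"}}},"squeeze":{"type":"number"}},"required":["plan"]}

```bash
mkdir -p pics; ls; python3 - <<'E'
from cell import robot,cams
import cv2
print(robot.observe())
for n in("scene","side","wrist"):
    c=cams.calibration(n);print(n,c)
    cv2.imwrite(f"pics/{n}0.png",cams.read_camera(n))
E
```

```text
pics
{'time': 0.0, 'qpos': array([ 9.70026430e-01,  3.42717955e-01,  1.52500917e+00, -3.95626417e-06,
        1.27540014e+00, -1.46003044e-01]), 'qvel': array([ 0.00030341, -0.00164986, -0.00094718,  0.00248194, -0.00078396,
       -0.00230018]), 'joint_efforts': array([ 6.06694430e-04, -4.31249535e+01, -2.44219047e+01,  7.17634242e-02,
        5.61216718e-02, -1.86886796e-04]), 'tool_pos': array([0.23036866, 0.47132601, 0.23705017]), 'tool_rot': array([-1.57231516e+00,  2.19519153e-04, -4.54765865e-01]), 'contact_force': array([ 0.54866493,  0.50046086, -0.25187597]), 'torque': array([-0.04073937,  0.03993829,  0.0134765 ]), 'opening': 0.09190729135035855}
scene {'fx': 429.1783486048453, 'fy': 429.1783486048453, 'cx': 280.05769436380893, 'cy': 211.10230965494281, 'extrinsics': array([[ 0.85717879,  0.5150026 , -0.00410339, -0.49704655],
       [-0.44005198,  0.73652277,  0.51370075,  0.21229118],
       [ 0.26757946, -0.43852769,  0.85795961, -1.22603927],
       [ 0.        ,  0.        ,  0.        ,  1.        ]])}
side {'fx': 462.12614538706083, 'fy': 462.12614538706083, 'cx': 282.29223723742643, 'cy': 212.07577091570207, 'extrinsics': array([[ 0.88812014, -0.45934155,  0.01574706, -0.5084962 ],
       [ 0.27415857,  0.55695222,  0.78399063, -0.21643308],
       [-0.36888983, -0.69196067,  0.6205729 , -0.94167223],
       [ 0.        ,  0.        ,  0.        ,  1.        ]])}
wrist {'fx': 325.19226210127806, 'fy': 325.19226210127806, 'cx': 279.2915628833029, 'cy': 210.05299316827453, 'T_tool_cam': array([[ 8.04706652e-04, -9.54256061e-01, -2.98989502e-01,
        -8.05702204e-02],
       [-1.26241097e-04,  2.98989500e-01, -9.54256393e-01,
        -1.46537531e-01],
       [ 9.99999668e-01,  8.05641230e-04,  1.20132507e-04,
         1.62058785e-03],
       [ 0.00000000e+00,  0.00000000e+00,  0.00000000e+00,
         1.00000000e+00]])}
```

```bash
cd pics; python3 -c "
import cv2,numpy as np
a,b=cv2.imread('scene0.png'),cv2.imread('side0.png')
cv2.imwrite('s0.png',cv2.resize(a,(800,600)))
cv2.imwrite('d0.png',cv2.resize(b,(800,600)))"
```

```text
(no output)
```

View pics/s0.png

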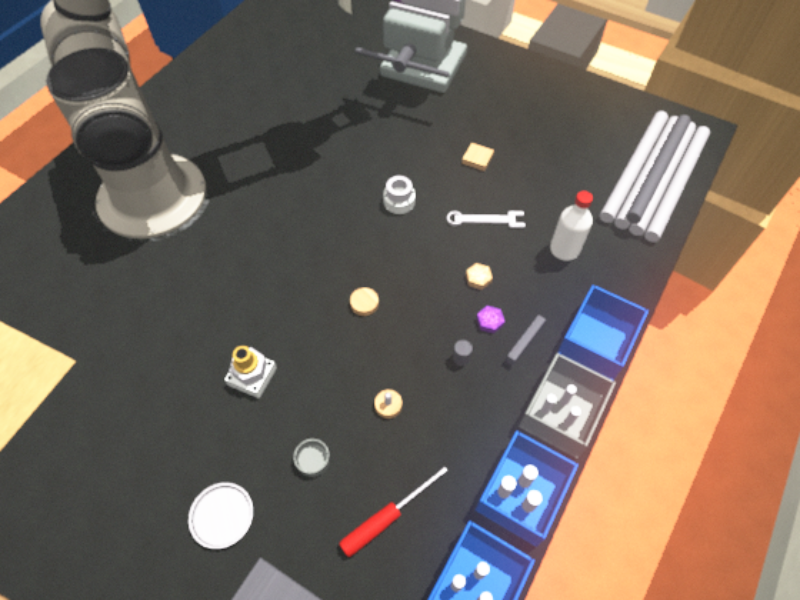

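View pics/d0.png

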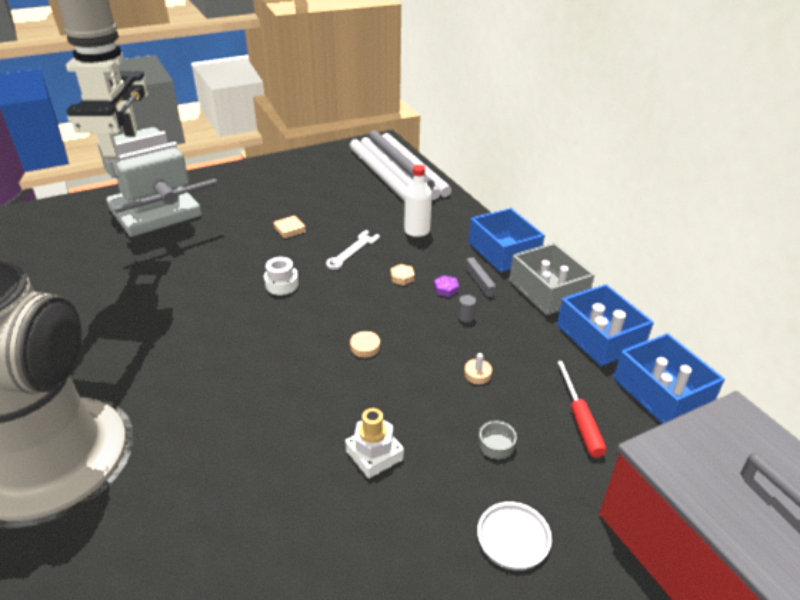

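The scene view shows the following (800-wide view pixels):

- The three-high stack is bush on nut on square flange at (250,372). The two-high stack is ring on round flange at (398,195).
- Square seat (478,156), wooden hex seat (479,275), round seat (364,301) and post seat (388,403).
- Look-alikes are the purple hex at (490,319), which I leave alone, and the dish candidates.
- Dish candidates are the wide shallow plate at (220,515) and the small deep cup at (311,457). The plate fits "94 mm across, 12 mm high". I'll check this by measuring both.

```bash
cat > h.py <<'E'
import numpy as np,cv2
from cell import robot,cams
from scipy.spatial.transform import Rotation as Ro
def toolT(s):
    T=np.eye(4);T[:3,:3]=Ro.from_euler('xyz',s['tool_rot']).as_matrix();T[:3,3]=s['tool_pos'];return T
def ray(n,px,T=None):
    c=cams.calibration(n);u=np.array([(px[0]-c['cx'])/c['fx'],(px[1]-c['cy'])/c['fy']])
    if n=='wrist':
        t=np.linalg.norm(u);k=np.sin(t)/t if t>1e-9 else 1
        d=np.array([u[0]*k,-u[1]*k,-np.cos(t)]);M=T@c['T_tool_cam']
    else: d=np.array([u[0],-u[1],-1]);M=np.linalg.inv(c['extrinsics'])
    d=M[:3,:3]@d;return M[:3,3],d/np.linalg.norm(d)
def plane(n,px,z,T=None):
    o,d=ray(n,px,T);return o+d*(z-o[2])/d[2]
def proj(n,p,T=None):
    c=cams.calibration(n);E=c['extrinsics'] if n!='wrist' else np.linalg.inv(T@c['T_tool_cam'])
    q=E[:3,:3]@np.asarray(p)+E[:3,3];q=np.array([q[0],-q[1],-q[2]])
    if n=='wrist':
        r=np.hypot(q[0],q[1]);t=np.arctan2(r,q[2]);u=q[:2]/r*t
    else:u=q[:2]/q[2]
    return u*[c['fx'],c['fy']]+[c['cx'],c['cy']]
def tri(a,b):
    (o1,d1),(o2,d2)=a,b
    s=np.linalg.lstsq(np.c_[d1,-d2],o2-o1,rcond=None)[0]
    p,q=o1+s[0]*d1,o2+s[1]*d2;return (p+q)/2,np.linalg.norm(p-q)
def go(p,yaw,s=None):
    "tool-axis shift and turn (deg about tool y) to reach world TCP p, yaw (rad), tool down"
    s=s or robot.observe();T=toolT(s);y=s['tool_rot'][2]
    d=(yaw-y+np.pi/2)%np.pi-np.pi/2
    R=Ro.from_matrix(T[:3,:3].T@Ro.from_euler('xyz',[-np.pi/2,0,y+d]).as_matrix()).as_rotvec(degrees=True)
    return np.round(T[:3,:3].T@(np.array(p)-T[:3,3]),4),np.round(R,1)
E
python3 - <<'E'
from h import *
S=cv2.imread('pics/scene0.png');D=cv2.imread('pics/side0.png')
pts=dict(sq=((478,156),(290,226)),hexs=((479,275),(402,274)),rnd=((364,301),(365,344)),post=((388,403),(478,371)),plate=((220,515),(514,535)),cup=((311,457),(497,440)),purple=((490,319),(446,285)),st3=((250,372),(374,445)),st2=((398,195),(281,275)),bottle=((583,197),(419,169)),cyl=((462,353),(467,308)))
for k,v in pts.items():
    r=[]
    for im,p in zip((S,D),v):
        p=np.array(p)*.7
        m=(im.max(2)>90).astype('uint8')
        n,l,st,ce=cv2.connectedComponentsWithStats(m)
        i=l[int(p[1]),int(p[0])]
        if i==0:
            w=l[int(p[1])-9:int(p[1])+10,int(p[0])-9:int(p[0])+10];w=w[w>0];i=np.bincount(w).argmax() if len(w) else 0
        r.append((st[i],ce[i]) if i else (np.zeros(5),p))
    (P,e)=tri(ray('scene',r[0][1]),ray('side',r[1][1]))
    print(k,P.round(4),'gap',e.round(4),'R %.3f'%np.hypot(*P[:2]),r[0][0],r[1][0],plane('scene',r[0][1],.01)[:2].round(4),plane('side',r[1][1],.01)[:2].round(4))
E
```

```text
sq [0.5133 0.4205 0.0094] gap 0.0001 R 0.664 [323  99  24  21 326] [191 150  23  17 278] [0.5135 0.42  ] [0.5131 0.4195]
hexs [0.6507 0.159  0.0091] gap 0.0006 R 0.670 [325 183  20  20 295] [273 184  18  16 237] [0.6508 0.1587] [0.6502 0.1574]
rnd [0.5009 0.0067 0.0093] gap 0.0005 R 0.501 [244 201  22  21 359] [244 231  23  20 366] [0.501  0.0066] [0.5007 0.0057]
post [ 0.6384 -0.1354  0.011 ] gap 0.0 R 0.653 [262 272  20  21 348] [324 246  21  24 349] [ 0.6382 -0.1351] [ 0.639  -0.1346]
plate [ 0.5184 -0.4104  0.0096] gap 0.0008 R 0.661 [ 131  337   47   48 1732] [ 333  350   54   49 2048] [ 0.5183 -0.4101] [ 0.5184 -0.411 ]
cup [ 0.5835 -0.2715  0.0154] gap 0.0026 R 0.644 [205 306  26  26 520] [335 294  27  27 596] [ 0.5812 -0.2693] [ 0.5869 -0.2692]
purple [0.7095 0.0895 0.0091] gap 0.0015 R 0.715 [333 213  21  20 306] [303 192  19  16 233] [0.7092 0.0898] [0.7089 0.0876]
st3 [ 0.4175 -0.2077  0.0225] gap 0.0012 R 0.466 [157 241  37  38 884] [ 241  285   42   50 1307] [ 0.412 -0.205] [ 0.4216 -0.1976]
st2 [0.4325 0.2401 0.0214] gap 0.0003 R 0.495 [268 122  23  28 537] [184 179  25  28 581] [0.4275 0.2484] [0.4366 0.2558]
bottle [0.7971 0.103  0.2206] gap 0.1085 R 0.804 [ 385  133   31   50 1006] [     0      0    560    420 115690] [0.7541 0.3475] [1.0157 0.3196]
cyl [0.6991 0.0039 0.0293] gap 0.004 R 0.699 [318 237  13  13 130] [321 206  13  18 127] [0.6948 0.0153] [0.7135 0.0217]
```

Measured width of the plate is about 94 mm and of the cup about 57 mm, so the plate at (0.518,-0.410) is the dish. Next I look closely at both stacks with the wrist camera.

```bash
python3 - <<'E'
from h import *
print(go([.4325,.24,.2],0)); print(go([.4325,.24,.2],-.455))
S=cv2.imread('pics/scene0.png');D=cv2.imread('pics/side0.png')
cv2.imwrite('pics/crop1.png',np.hstack([cv2.resize(S[300:400,120:240],None,fx=3.3,fy=3.3,interpolation=2),cv2.resize(S[170:240,310:394],None,fx=4.714,fy=4.714,interpolation=2)]))
E
```

```text
(array([ 0.2832,  0.0373, -0.1191]), array([  0.1, -26.1,  -0. ]))
(array([ 0.2832,  0.0373, -0.1191]), array([ 0.1,  0. , -0. ]))
```

View pics/crop1.png

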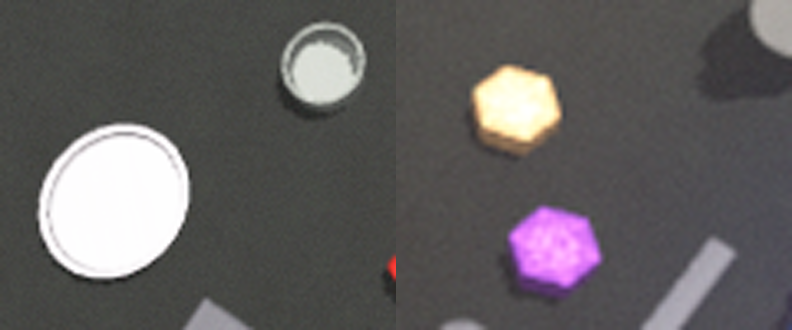

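The crop confirms both choices. The wide shallow plate at (115,200) is the dish, since the cup at (322,65) is small and deep. The wooden hexagon at (515,108) is the hex seat, and the purple one at (555,250) stays untouched.

Call:
apply_moves:
  plan:
    - [0.283,0.037,-0.119,0,-26,0,-1]
    - [0.283,0.037,-0.119,0,-26,0,-1]
    - [0.283,0.037,-0.119,0,-26,0,-1]
    - [0.283,0.037,-0.119,0,-26,0,-1]
    - [0.283,0.037,-0.119,0,-26,0,-1]

```text
time: 0.78
tool_pos: [0.4266, 0.2468, 0.2018]
tool_rot: [-1.571, -0.0, -0.001]
contact_force: [0.4, 0.3, 0.1]
opening: 0.092
```

Call:
apply_moves:
  plan:
    - [0,0,0,0,0,0,-1]
    - [0,0,0,0,0,0,-1]
    - [0,0,0,0,0,0,-1]
    - [0,0,0,0,0,0,-1]
    - [0,0,0,0,0,0,-1]

```text
time: 1.4
tool_pos: [0.4251, 0.2492, 0.2022]
tool_rot: [-1.571, -0.0, 0.001]
contact_force: [-0.5, -0.6, -0.5]
opening: 0.0913
```

```bash
python3 - <<'E'
from h import *
import json
s=robot.observe();cv2.imwrite('pics/w1.png',cams.read_camera('wrist'))
np.save('w1.npy',toolT(s));print(s['time'],s['tool_pos'],s['tool_rot'],s['opening'])
print(go([.4175,-.2077,.22],0))
E
```

```text
1.4 [0.42513393 0.24918293 0.20215724] [-1.57060770e+00 -2.32290656e-04  5.54718977e-04] 0.09132684398162826
(array([-0.0079, -0.0179, -0.4567]), array([-0.,  0.,  0.]))
```

View pics/w1.png

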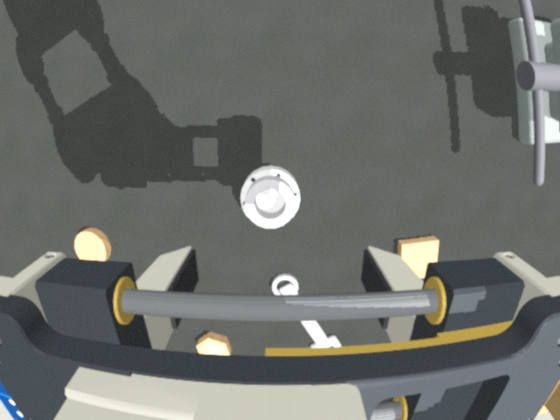

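The ring sits on the round flange at about (270,198). I enlarge the crop to measure it while the arm moves on to the three-high stack.

Call:
apply_moves:
  plan:
    - [-0.004,-0.01,-0.228,0,0,0,-1]
    - [-0.004,-0.01,-0.228,0,0,0,-1]
    - [-0.004,-0.01,-0.228,0,0,0,-1]
    - [-0.004,-0.01,-0.228,0,0,0,-1]
    - [-0.004,-0.01,-0.228,0,0,0,-1]

```text
time: 2.08
tool_pos: [0.4215, 0.0184, 0.2123]
tool_rot: [-1.571, -0.001, -0.005]
contact_force: [-0.0, 0.2, -0.3]
opening: 0.0922
```

Call:
apply_moves:
  plan:
    - [-0.004,-0.01,-0.228,0,0,0,-1]
    - [-0.004,-0.01,-0.228,0,0,0,-1]
    - [-0.004,-0.01,-0.228,0,0,0,-1]
    - [-0.004,-0.01,-0.228,0,0,0,-1]
    - [-0.004,-0.01,-0.228,0,0,0,-1]

```text
time: 2.7
tool_pos: [0.4176, -0.2089, 0.2218]
tool_rot: [-1.571, -0.0, -0.004]
contact_force: [0.1, 0.2, -1.1]
opening: 0.0916
```

```bash
python3 - <<'E'
from h import *
s=robot.observe();W=cams.read_camera('wrist');cv2.imwrite('pics/w2.png',W)
T=toolT(s);np.save('w2.npy',T);print(s['time'],s['tool_pos'],s['tool_rot'])
p=proj('wrist',[.4175,-.2077,.04],T).astype(int);print(p)
W1=cv2.imread('pics/w1.png');f=lambda I,c:cv2.resize(I[c[1]-40:c[1]+40,c[0]-40:c[0]+40],None,fx=5,fy=5,interpolation=2)
g=lambda I:np.clip(I.astype(float)**1.6/255**.6,0,255).astype('uint8')
print('crop origins',(270-40,198-40),p-40)
cv2.imwrite('pics/crop2.png',g(np.hstack([f(W1,(270,198)),f(W,p)])))
E
```

```text
2.7 [ 0.41755281 -0.20893655  0.22179822] [-1.57082324e+00 -3.03752442e-04 -3.68526833e-03]
[279 188]
crop origins (230, 158) [239 148]
```

View pics/crop2.png

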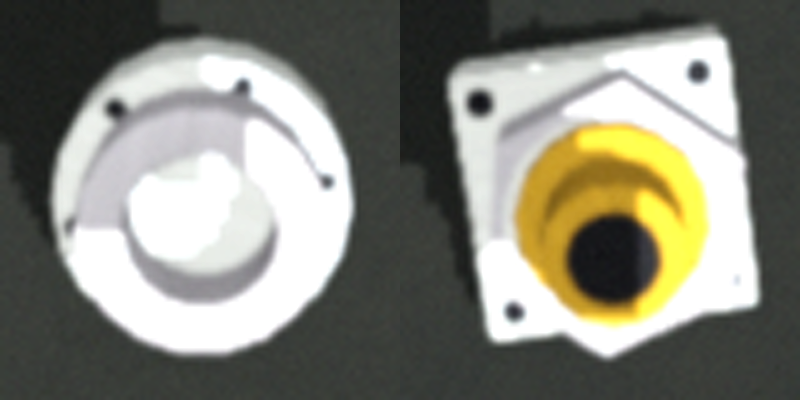

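The left crop shows the ring bore centred at crop (202,228) and the round flange spanning 52–353. The right crop shows the bush mouth at (613,258). The nut's flats run vertically in the image, so the jaw direction at yaw 0 suits them.

```bash
python3 - <<'E'
from h import *
T1=np.load('w1.npy');T2=np.load('w2.npy')
def sub(I,lo,hi,c,r=12):
    h=I[c[1]-r:c[1]+r,c[0]-r:c[0]+r];return h
ring=(230+202/5,158+228/5);bush=(239+213/5,148+258/5)
print('ring',plane('wrist',ring,.048,T1),'tri', tri(ray('wrist',ring,T1),ray('scene',(398*.7,184*.7))),tri(ray('wrist',ring,T1),ray('side',(280*.7,266*.7))))
print('bush',plane('wrist',bush,.082,T2),'tri',tri(ray('wrist',bush,T2),ray('scene',(244*.7,352*.7))),tri(ray('wrist',bush,T2),ray('side',(372.5*.7,414*.7))))
b=plane('wrist',bush,.082,T2)
print(go([b[0],b[1],.072],0))
E
```

```text
ring [0.43295535 0.24178649 0.048     ] tri (array([0.43171388, 0.24113965, 0.04957591]), np.float64(0.0020489831672965654)) (array([0.43511582, 0.24157934, 0.04105321]), np.float64(0.00025554892186586536))
bush [ 0.41740221 -0.2056843   0.082     ] tri (array([ 0.41787784, -0.20406244,  0.08246916]), np.float64(0.0034510563077280614)) (array([ 0.41727696, -0.20569736,  0.08274391]), np.float64(0.0001590867801429783))
(array([1.000e-04, 1.497e-01, 1.500e-03]), array([-0.1, -0.1, -0. ]))
```

Call:
apply_moves:
  plan:
    - [0,0.05,0.003,0,0,0,-0.5]
    - [0,0.1,0.003,0,0,0,-0.3]
    - [0,0.14,0.003,0,0,0,-0.1]
    - [0,0.151,0.003,0,0,0,-0.1]
    - [0,0.151,0.003,0,0,0,-0.1]
  squeeze: 20

```text
time: 3.38
tool_pos: [0.4176, -0.2035, 0.0713]
tool_rot: [-1.57, 0.0, 0.0]
contact_force: [-0.0, -0.6, 0.1]
opening: 0.0508
```

Call:
apply_moves:
  plan:
    - [0,0,0,0,0,0,1]
    - [0,0,0,0,0,0,1]
    - [0,0,0,0,0,0,1]
    - [0,0,0,0,0,0,1]
    - [0,0,0,0,0,0,1]

```text
time: 4.0
tool_pos: [0.4177, -0.205, 0.0719]
tool_rot: [-1.572, -0.002, -0.001]
contact_force: [-0.2, -0.0, 6.9]
opening: 0.0271
```

```bash
python3 - <<'E'
from h import *
s=robot.observe();print(s)
print(go([.518,-.410,.12],0))
E
```

```text
{'time': 4.0, 'qpos': array([-6.21243761e-01,  4.50834140e-01,  1.89780915e+00,  1.72202549e-04,
        7.90822738e-01, -2.19090739e+00]), 'qvel': array([ 5.46965121e-04,  2.73960835e-04, -3.18973810e-04, -5.83236223e-04,
        3.78319040e-04,  5.09733104e-05]), 'joint_efforts': array([-6.77516044e-03, -3.78603745e+01, -1.52983654e+01, -1.59643788e-02,
       -1.00552097e-01,  9.53989191e-03]), 'tool_pos': array([ 0.41774347, -0.20501467,  0.07193116]), 'tool_rot': array([-1.57193232e+00, -1.80196585e-03, -1.25264321e-03]), 'contact_force': array([-0.19943242, -0.03995344,  6.85237107]), 'torque': array([ 0.07717166,  0.08880883, -0.02477137]), 'opening': 0.02710435217624001}
(array([ 0.1006, -0.0477, -0.2049]), array([ 0.1, -0.1,  0.1]))
```

Call:
apply_moves:
  plan:
    - [0,-0.015,0,0,0,0,1]
    - [0,-0.05,0,0,0,0,1]
    - [0.03,-0.06,-0.06,0,0,0,1]
    - [0.05,-0.06,-0.1,0,0,0,1]
    - [0.074,-0.06,-0.15,0,0,0,1]

```text
time: 4.62
tool_pos: [0.4915, -0.3558, 0.1313]
tool_rot: [-1.571, -0.0, -0.001]
contact_force: [0.4, -0.6, -0.1]
opening: 0.0269
```

Call:
apply_moves:
  plan:
    - [0.015,0,-0.03,0,0,0,1]
    - [0.026,0,-0.055,0,0,0,1]
    - [0.026,0,-0.055,0,0,0,1]
    - [0.026,0.03,-0.055,0,0,0,1]
    - [0.026,0.05,-0.055,0,0,0,1]

```text
time: 5.25
tool_pos: [0.5161, -0.4081, 0.0797]
tool_rot: [-1.569, 0.002, -0.001]
contact_force: [-1.0, 0.8, -1.6]
opening: 0.0267
```

```bash
python3 - <<'E'
from h import *
s=robot.observe();print(s['time'],s['tool_pos'],s['tool_rot'],s['opening'],s['contact_force'])
print(go([.518,-.410,.029],0))
E
```

```text
5.25 [ 0.51606619 -0.40810209  0.07966223] [-1.56871078e+00  1.63548926e-03 -8.52912167e-04] 0.026737314393246444 [-0.97883698  0.82269755 -1.63640884]
(array([ 0.002 ,  0.0507, -0.002 ]), array([-0.1, -0. , -0.1]))
```

Call:
apply_moves:
  plan:
    - [0.002,0.025,-0.002,0,0,0,1]
    - [0.002,0.043,-0.002,0,0,0,1]
    - [0.002,0.049,-0.002,0,0,0,1]
    - [0.002,0.051,-0.002,0,0,0,1]
    - [0.002,0.051,-0.002,0,0,0,1]

```text
time: 5.88
tool_pos: [0.5193, -0.4118, 0.0307]
tool_rot: [-1.572, -0.001, -0.001]
contact_force: [0.3, -0.6, -1.7]
opening: 0.027
```

Call:
apply_moves:
  plan:
    - [0,0,0,0,0,0,0]
    - [0,0,0,0,0,0,0]
    - [0,0,0,0,0,0,0]
    - [0,-0.02,0,0,0,0,0]
    - [0,-0.06,0,0,0,0,-0.5]

```text
time: 6.5
tool_pos: [0.5183, -0.411, 0.0901]
tool_rot: [-1.569, 0.002, -0.001]
contact_force: [0.6, 0.3, 1.4]
opening: 0.052
```

Call:
apply_moves:
  plan:
    - [0,-0.05,0,0,0,0,-1]
    - [0,-0.09,0.03,0,0,0,-1]
    - [-0.02,-0.1,0.08,0,0,0,-1]
    - [-0.05,-0.1,0.13,0,0,0,-1]
    - [-0.08,-0.1,0.17,0,0,0,-1]

```text
time: 7.12
tool_pos: [0.4384, -0.2398, 0.1917]
tool_rot: [-1.572, -0.002, -0.0]
contact_force: [-0.1, -0.6, 0.0]
opening: 0.0917
```

```bash
python3 - <<'E'
from h import *
s=robot.observe();W=cams.read_camera('wrist');T=toolT(s);np.save('w3.npy',T)
print(s['time'],s['tool_pos'],s['tool_rot'],s['opening'])
p=proj('wrist',[.4175,-.2057,.04],T).astype(int);q=proj('wrist',[.518,-.41,.02],T).astype(int);print(p-45,q)
cv2.imwrite('pics/w3.png',W)
c=W[p[1]-45:p[1]+45,p[0]-45:p[0]+45]
c=cv2.resize(c,(540,540),interpolation=2);c=np.clip(c.astype(float)**1.6/255**.6,0,255).astype('uint8')
cv2.imwrite('pics/crop3.png',c)
E
```

```text
7.125 [ 0.43836872 -0.23982919  0.1916766 ] [-1.57204274e+00 -2.04454716e-03 -2.96725788e-04] 0.09169298043592879
[269 129] [133 258]
```

View pics/crop3.png

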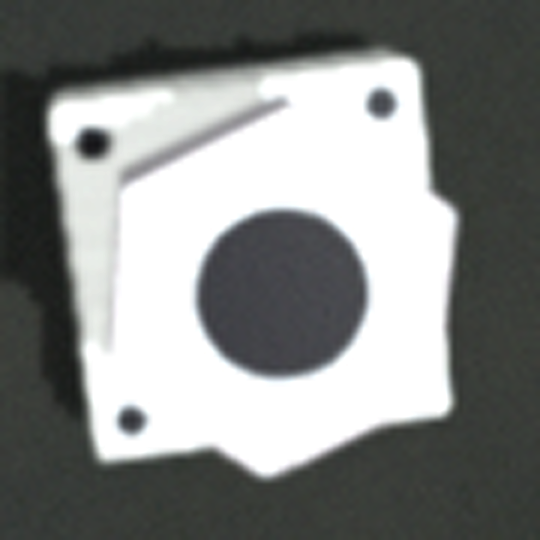

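The crop shows the nut mouth centred at (282,293) with the flats turned about -3.5°. The square flange's holes are at (92,143), (381,103) and (131,420), so its yaw is about +8°.

```bash
python3 - <<'E'
from h import *
T=np.load('w3.npy')
n=(269+282/6,129+293/6)
print('nut',plane('wrist',n,.048,T), tri(ray('wrist',n,T),ray('side',(373*.7,424*.7))))
P=[plane('wrist',(269+a/6,129+b/6),.024,T) for a,b in((92,143),(381,103),(131,420))]
print('sq',(P[1]+P[2])/2,[np.degrees(np.arctan2(*(P[1]-P[0])[[0,1]])),np.degrees(np.arctan2(*(P[2]-P[0])[[1,0]]))],np.linalg.norm(P[1]-P[0]),np.linalg.norm(P[2]-P[0]))
N=[plane('wrist',(269+a/6,129+b/6),.048,T) for a,b in((285,100),(267,478),(120,185),(108,345),(458,212),(448,325))]
for i in(0,2,4):print('nut edge',np.degrees(np.arctan2(*(N[i+1]-N[i])[[1,0]])))
c=plane('wrist',n,.048,T)
print(go([c[0],c[1],.0385],-.06))
# seat hex & square orientation: from scene picture contours
S=cv2.imread('pics/scene0.png')
for nm,(x,y) in dict(hexs=(335,193),sq=(335,109)).items():
    m=(S.max(2)>150).astype('uint8')[y-18:y+18,x-18:x+18]
    cn=max(cv2.findContours(m,0,1)[0],key=cv2.contourArea)
    ap=cv2.approxPolyDP(cn,2,True)[:,0]+[x-18,y-18]
    W=np.array([plane('scene',p,.015)[:2] for p in ap]);print(nm,W.round(4).tolist())
    e=np.roll(W,-1,0)-W;print(np.degrees(np.arctan2(e[:,1],e[:,0])).round(1),np.linalg.norm(e,axis=1).round(3))
E
```

```text
nut [ 0.41885484 -0.20531574  0.048     ] (array([ 0.41624642, -0.20732017,  0.06423938]), np.float64(0.0015825769263129747))
sq [ 0.41887322 -0.20720018  0.024     ] [np.float64(-8.535479027384772), np.float64(8.11845436718535)] 0.0474397281940065 0.04699101902027174
nut edge -1.2581451712184668
nut edge -3.9178614683557615
nut edge -2.494556089946092
(array([-0.0143,  0.1523,  0.0286]), array([-0.2,  3.5, -0.2]))
hexs [[0.6328, 0.1755], [0.6267, 0.1535], [0.6375, 0.1384], [0.6696, 0.1433], [0.675, 0.1608], [0.658, 0.1832]]
[-105.5  -54.2    8.7   72.6  127.3 -163. ] [0.023 0.019 0.032 0.018 0.028 0.026]
sq [[0.4854, 0.4399], [0.4935, 0.3931], [0.5425, 0.3995], [0.5336, 0.4496]]
[ -80.2    7.4  100.1 -168.6] [0.047 0.049 0.051 0.049]
```

```bash
python3 - <<'E'
from h import *
s=robot.observe();print(s['time'],s['tool_pos'],s['tool_rot'],abs(s['qvel']).max())
E
```

```text
7.175 [ 0.43382339 -0.23458215  0.19061833] [-1.56639290e+00  4.18964163e-03  8.22726158e-04] 0.14283763255403573
```

Call:
apply_moves:
  plan:
    - [0,0,0,0,0,0,-1]
    - [0,0,0,0,0,0,-1]
    - [0,0,0,0,0,0,-1]
    - [0,0,0,0,0,0,-1]
    - [0,0,0,0,0,0,-1]

```text
time: 7.8
tool_pos: [0.4392, -0.2419, 0.1897]
tool_rot: [-1.57, 0.0, -0.001]
contact_force: [-0.3, -0.4, -0.2]
opening: 0.0917
```

```bash
python3 - <<'E'
from h import *
s=robot.observe();W=cams.read_camera('wrist');T=toolT(s);np.save('w4.npy',T)
print(s['time'],s['tool_pos'],s['tool_rot'])
def mouth(W,T,p0,z):
    u=proj('wrist',p0,T).astype(int);r=30
    g=W[u[1]-r:u[1]+r,u[0]-r:u[0]+r].max(2);n,l,st,ce=cv2.connectedComponentsWithStats((g<110).astype('uint8'))
    return [(ce[i]+u-r,st[i],plane('wrist',ce[i]+u-r,z,T)) for i in range(1,n) if st[i][4]>200]
for r in mouth(W,T,[.4185,-.2055,.048],.048):print(r)
cv2.imwrite('pics/w4.png',W)
print(go([.4185,-.2055,.0385],-.045))
E
```

```text
7.8 [ 0.43921886 -0.24185976  0.18972942] [-1.57047523e+00  2.68393073e-04 -1.37326979e-03]
(array([-0.0207,  0.1513,  0.0362]), array([-0. ,  2.5, -0. ]))
```

Call:
apply_moves:
  plan:
    - [-0.021,0.04,0.036,0,2.5,0,-1]
    - [-0.021,0.08,0.036,0,2.5,0,-1]
    - [-0.021,0.12,0.036,0,2.5,0,-1]
    - [-0.021,0.145,0.036,0,2.5,0,-0.7]
    - [-0.021,0.151,0.036,0,2.5,0,-0.5]

```text
time: 8.48
tool_pos: [0.4175, -0.2051, 0.0377]
tool_rot: [-1.569, 0.002, -0.045]
contact_force: [0.1, 0.5, 0.4]
opening: 0.076
```

Call:
apply_moves:
  plan:
    - [0,0,0,0,0,0,-0.2]
    - [0,0,0,0,0,0,0.1]
    - [0,0,0,0,0,0,1]
    - [0,0,0,0,0,0,1]
    - [0,0,0,0,0,0,1]
  squeeze: 30

```text
time: 9.1
tool_pos: [0.4189, -0.206, 0.04]
tool_rot: [-1.572, -0.002, -0.045]
contact_force: [-0.6, -0.4, 6.0]
opening: 0.0497
```

Call:
apply_moves:
  plan:
    - [0,-0.005,0,0,0,0,1]
    - [0,-0.02,0,0,0,0,1]
    - [0,-0.05,0,0,0,0,1]
    - [0,-0.09,0,0,0,0,1]
    - [0,-0.09,0,0,0,0,1]

```text
time: 9.72
tool_pos: [0.4194, -0.2063, 0.1312]
tool_rot: [-1.574, -0.005, -0.045]
contact_force: [0.0, 0.8, -3.7]
opening: 0.0501
```

```bash
python3 - <<'E'
from h import *
s=robot.observe();print(s['time'],s['tool_pos'],s['tool_rot'],s['opening'],s['contact_force'])
print(go([.6507,.1585,.128],.19))
cv2.imwrite('pics/d1.png',cv2.resize(cams.read_camera('side')[170:420,150:450],None,fx=2.6,fy=2.4))
E
```

```text
9.725 [ 0.41937131 -0.20627299  0.13123285] [-1.57356176 -0.00456397 -0.04454418] 0.05011194691538739 [ 0.0407193   0.75799087 -3.74865378]
(array([0.2148, 0.0032, 0.3747]), array([  0.2, -13.4,   0.2]))
```

View pics/d1.png

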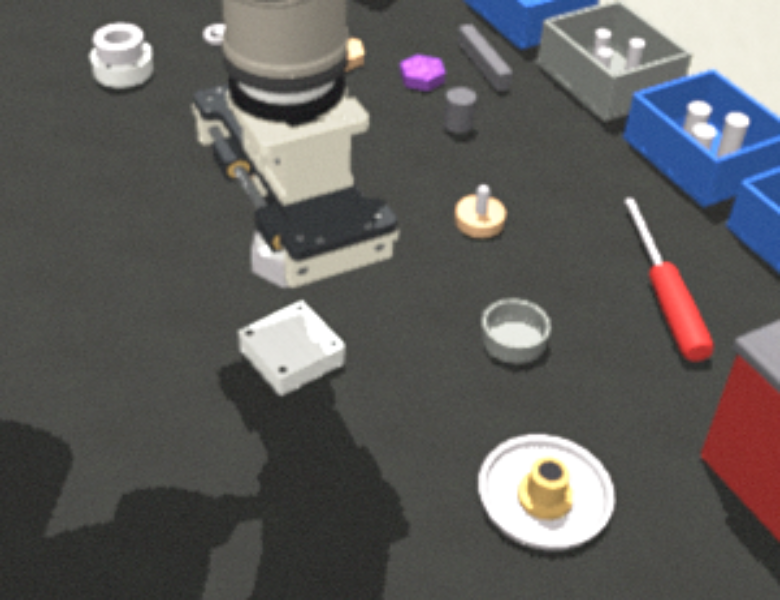

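The bush stands upright and centred in the dish at crop (548,487). The square flange stayed put and the nut is held.

Call:
apply_moves:
  plan:
    - [0.02,0,0.035,0,-3,0,1]
    - [0.05,0,0.08,0,-6,0,1]
    - [0.08,0,0.13,0,-10,0,1]
    - [0.11,0,0.18,0,-13.4,0,1]
    - [0.13,0,0.226,0,-13.4,0,1]

```text
time: 10.4
tool_pos: [0.558, 0.0164, 0.1266]
tool_rot: [-1.57, 0.003, 0.19]
contact_force: [0.6, -1.2, -4.1]
opening: 0.0501
```

```bash
python3 - <<'E'
from h import *
s=robot.observe();print(s['time'],s['tool_pos'],s['tool_rot'],s['opening'],s['contact_force'])
print(go([.6507,.1585,.128],.19)); print('bottle',plane('scene',(567*.7,248*.7),0))
E
```

```text
10.4 [0.55799415 0.01643242 0.12661028] [-1.5696763   0.00327886  0.19026099] 0.05008627330235376 [ 0.55236175 -1.24896383 -4.10878907]
(array([ 0.1179, -0.0016,  0.122 ]), array([-0.1,  0. , -0.2]))
bottle [0.76357167 0.30506851 0.        ]
```

Call:
apply_moves:
  plan:
    - [0.04,0,0.04,0,0,0,1]
    - [0.08,0,0.085,0,0,0,1]
    - [0.105,0,0.11,0,0,0,1]
    - [0.1175,0,0.123,0,0,0,1]
    - [0.1175,0.03,0.123,0,0,0,1]

```text
time: 11.02
tool_pos: [0.6513, 0.1591, 0.0979]
tool_rot: [-1.571, -0.002, 0.191]
contact_force: [0.6, -0.5, -3.9]
opening: 0.0498
```

Call:
apply_moves:
  plan:
    - [0,0.025,0,0,0,0,1]
    - [0,0.04,0,0,0,0,1]
    - [0,0.048,0,0,0,0,1]
    - [0,0.048,0,0,0,0,1]
    - [0,0.048,0,0,0,0,1]

```text
time: 11.65
tool_pos: [0.651, 0.1573, 0.052]
tool_rot: [-1.571, -0.002, 0.189]
contact_force: [0.9, -0.7, -3.6]
opening: 0.0494
```

```bash
python3 - <<'E'
from h import *
s=robot.observe();print(s['time'],s['tool_pos'],s['tool_rot'],s['opening'],s['contact_force'])
print(go([.6507,.1585,.031],.19))
S=cams.read_camera('scene')[150:250,280:400];D=cams.read_camera('side')[140:240,230:350]
cv2.imwrite('pics/c4.png',cv2.resize(np.hstack([S,D]),None,fx=3.3,fy=3.3,interpolation=2))
E
```

```text
11.65 [0.65101197 0.15734474 0.05199335] [-1.57084083 -0.00179862  0.18912163] 0.04937764140155087 [ 0.88606056 -0.722233   -3.63722297]
(array([-0.0001,  0.021 ,  0.0012]), array([ 0. , -0.1,  0.1]))
```

View pics/c4.png

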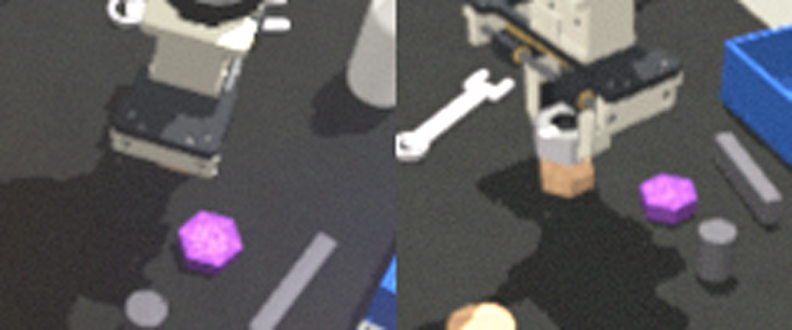

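The nut hangs straight above the wooden hex seat at right-hand crop (565,160), aligned with it. I lower it and release.

Call:
apply_moves:
  plan:
    - [0,0.01,0.001,0,0,0,1]
    - [0,0.018,0.001,0,0,0,1]
    - [0,0.021,0.001,0,0,0,1]
    - [0,0.022,0.001,0,0,0,1]
    - [0,0.022,0.001,0,0,0,1]

```text
time: 12.38
tool_pos: [0.6497, 0.1584, 0.031]
tool_rot: [-1.571, 0.001, 0.189]
contact_force: [-7.5, -1.2, 13.9]
opening: 0.0499
```

Call:
apply_moves:
  plan:
    - [0,0,0,0,0,0,0.1]
    - [0,0,0,0,0,0,-0.2]
    - [0,0,0,0,0,0,-0.5]
    - [0,0,0,0,0,0,-0.5]
    - [0,-0.02,0,0,0,0,-0.5]

```text
time: 13.0
tool_pos: [0.649, 0.1582, 0.0478]
tool_rot: [-1.57, 0.004, 0.189]
contact_force: [0.4, 0.7, 0.4]
opening: 0.0689
```

Call:
apply_moves:
  plan:
    - [0,-0.03,0,0,0,0,-0.5]
    - [0,-0.06,0,0,0,0,-1]
    - [-0.02,-0.09,-0.03,0,0,0,-1]
    - [-0.06,-0.09,-0.07,0,5,0,-1]
    - [-0.1,-0.09,-0.12,0,5,0,-1]

```text
time: 13.62
tool_pos: [0.5749, 0.0223, 0.141]
tool_rot: [-1.571, -0.003, 0.103]
contact_force: [0.3, -0.3, -0.5]
opening: 0.0914
```

```bash
python3 - <<'E'
from h import *
s=robot.observe();print(s['time'],s['tool_pos'],s['tool_rot'],s['opening'],s['contact_force'])
print(go([.4189,-.2072,.12],.145))
E
```

```text
13.625 [0.57491841 0.02225866 0.14096338] [-1.57139599 -0.00307892  0.10259315] 0.0914396127334286 [ 0.30008311 -0.34396134 -0.51303093]
(array([-0.1788,  0.0205, -0.2123]), array([ 0. , -2.4,  0.2]))
```

Call:
apply_moves:
  plan:
    - [-0.18,0.02,-0.212,0,-2.5,0,-1]
    - [-0.18,0.02,-0.212,0,-2.5,0,-1]
    - [-0.18,0.02,-0.212,0,-2.5,0,-1]
    - [-0.18,0.02,-0.212,0,-2.5,0,-1]
    - [-0.18,0.02,-0.212,0,-2.5,0,-1]

```text
time: 14.25
tool_pos: [0.4165, -0.2086, 0.1202]
tool_rot: [-1.572, -0.001, 0.143]
contact_force: [-0.1, -0.5, -0.5]
opening: 0.0917
```

Call:
apply_moves:
  plan:
    - [0,0,0,0,0,0,-1]
    - [0,0,0,0,0,0,-1]
    - [0,0,0,0,0,0,-1]
    - [0,0,0,0,0,0,-1]
    - [0,0,0,0,0,0,-1]

```text
time: 14.88
tool_pos: [0.418, -0.2057, 0.1189]
tool_rot: [-1.571, 0.0, 0.147]
contact_force: [-0.6, 0.5, -0.4]
opening: 0.0917
```

```bash
python3 - <<'E'
from h import *
s=robot.observe();print(s['time'],s['tool_pos'],s['tool_rot'],s['opening'])
W=cams.read_camera('wrist');T=toolT(s);cv2.imwrite('pics/w5.png',W)
u=proj('wrist',[.4189,-.2072,.024],T).astype(int)
l=cv2.connectedComponents((W.max(2)>120).astype('uint8'))[1];m=(l==l[u[1],u[0]]).astype('uint8')
cn=max(cv2.findContours(m,0,1)[0],key=cv2.contourArea);print(u,cv2.boundingRect(cn))
b=cv2.boxPoints(cv2.minAreaRect(cn));P=np.array([plane('wrist',p,.024,T)[:2] for p in b]);print(P.round(4),P.mean(0),np.degrees(np.arctan2(*(np.roll(P,-1,0)-P).T[::-1])).round(1))
print(go([.4189,-.2072,.016],.145))
E
```

```text
14.875 [ 0.41804873 -0.2057012   0.11894763] [-1.57062247e+00  2.92349429e-05  1.46646774e-01] 0.09173856344005188
[275 215] (236, 172, 81, 80)
[[ 0.3887 -0.2422]
 [ 0.38   -0.1822]
 [ 0.4442 -0.1705]
 [ 0.4538 -0.2353]] [ 0.4166835  -0.20756848] [  98.3   10.3  -81.6 -174. ]
(array([ 0.0007,  0.1029, -0.0015]), array([-0. ,  0.1, -0. ]))
```

Call:
apply_moves:
  plan:
    - [0,0.04,-0.001,0,0,0,-1]
    - [0,0.08,-0.001,0,0,0,-1]
    - [0,0.1,-0.001,0,0,0,-1]
    - [0,0.103,-0.001,0,0,0,-0.6]
    - [0,0.103,-0.001,0,0,0,-0.2]

```text
time: 15.55
tool_pos: [0.4183, -0.2074, 0.0164]
tool_rot: [-1.571, -0.0, 0.146]
contact_force: [0.1, 1.0, 0.1]
opening: 0.0762
```

Call:
apply_moves:
  plan:
    - [0,0,0,0,0,0,0]
    - [0,0,0,0,0,0,1]
    - [0,0,0,0,0,0,1]
    - [0,0,0,0,0,0,1]
    - [0,0,0,0,0,0,1]

```text
time: 16.18
tool_pos: [0.4185, -0.2076, 0.0169]
tool_rot: [-1.572, -0.002, 0.146]
contact_force: [-0.3, 0.6, 6.1]
opening: 0.0597
```

Call:
apply_moves:
  plan:
    - [0,-0.02,0,0,0,0,1]
    - [0,-0.07,0,0,0,0,1]
    - [0,-0.1,0.02,0,0,0,1]
    - [0,-0.1,0.06,0,0,0,1]
    - [0,-0.1,0.1,0,0,0,1]

```text
time: 16.8
tool_pos: [0.403, -0.1073, 0.1163]
tool_rot: [-1.571, -0.001, 0.145]
contact_force: [0.1, -0.5, -2.6]
opening: 0.0601
```

```bash
python3 - <<'E'
from h import *
s=robot.observe();print(s['time'],s['tool_pos'],s['tool_rot'],s['opening'])
print(go([.50,.15,.12],.165))
E
```

```text
16.8 [ 0.40295386 -0.10725173  0.11632373] [-1.57088250e+00 -5.63776142e-04  1.44581862e-01] 0.06008531460771273
(array([ 0.1331, -0.0036,  0.2406]), array([ 0. , -1.2,  0. ]))
```

Call:
apply_moves:
  plan:
    - [0.133,-0.004,0.241,0,-1.2,0,1]
    - [0.133,-0.004,0.241,0,-1.2,0,1]
    - [0.133,-0.004,0.241,0,-1.2,0,1]
    - [0.133,-0.004,0.241,0,-1.2,0,1]
    - [0.133,-0.004,0.241,0,-1.2,0,1]

```text
time: 17.42
tool_pos: [0.5003, 0.1527, 0.1198]
tool_rot: [-1.57, -0.0, 0.17]
contact_force: [-1.3, -0.2, -1.9]
opening: 0.0596
```

Call:
apply_moves:
  plan:
    - [0.02,0,0.04,0,0,0,1]
    - [0.03,0,0.08,0,0,0,1]
    - [0.04,0,0.14,0,0,0,1]
    - [0.05,0,0.2,0,0,0,1]
    - [0.05,0,0.25,0,0,0,1]

```text
time: 18.05
tool_pos: [0.5074, 0.4064, 0.1194]
tool_rot: [-1.571, 0.001, 0.167]
contact_force: [0.1, -0.2, -2.7]
opening: 0.0599
```

```bash
python3 - <<'E'
from h import *
s=robot.observe();print(s['time'],s['tool_pos'],s['tool_rot'],s['opening'])
print(go([.5133,.42,.055],.165))
E
```

```text
18.05 [0.5073758  0.40637444 0.11942267] [-1.57092252e+00  5.57744574e-04  1.67017643e-01] 0.05988436584607956
(array([0.0081, 0.0644, 0.0125]), array([ 0. ,  0.1, -0. ]))
```

Call:
apply_moves:
  plan:
    - [0.008,0,0.0125,0,0,0,1]
    - [0.008,0.03,0.0125,0,0,0,1]
    - [0.008,0.06,0.0125,0,0,0,1]
    - [0.008,0.06,0.0125,0,0,0,1]
    - [0.008,0.06,0.0125,0,0,0,1]

```text
time: 18.68
tool_pos: [0.5142, 0.4182, 0.061]
tool_rot: [-1.57, -0.001, 0.166]
contact_force: [-0.6, 0.3, -1.7]
opening: 0.0598
```

```bash
python3 - <<'E'
from h import *
s=robot.observe();print(s['time'],s['tool_pos'],s['tool_rot'],s['opening'])
print(go([.5133,.42,.0315],.165))
S=cams.read_camera('scene')[70:170,270:390];D=cams.read_camera('side')[110:210,140:260]
cv2.imwrite('pics/c5.png',cv2.resize(np.hstack([S,D]),None,fx=3.3,fy=3.3,interpolation=2))
E
```

```text
18.675 [0.5141922  0.41818338 0.06095385] [-1.57030965e+00 -1.01673733e-03  1.66367137e-01] 0.059848487408290296
(array([-0.0006,  0.0295,  0.0019]), array([-0. ,  0.1,  0.1]))
```

View pics/c5.png

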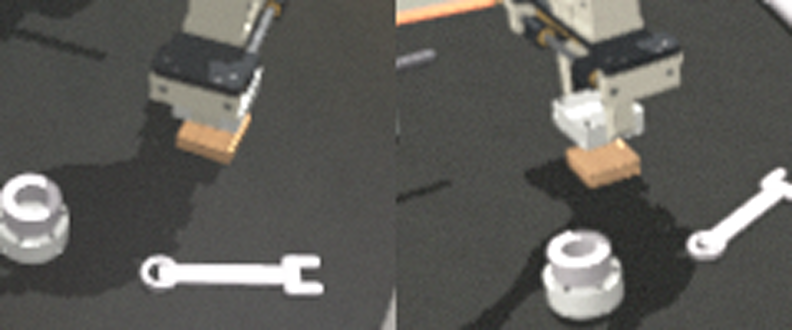

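The flange is held level above the square block at right-hand crop (600,120), aligned with it. I lower it.

Call:
apply_moves:
  plan:
    - [0,0.015,0.001,0,0,0,1]
    - [0,0.024,0.001,0,0,0,1]
    - [0,0.028,0.001,0,0,0,1]
    - [0,0.0295,0.001,0,0,0,1]
    - [0,0.0295,0.001,0,0,0,1]

```text
time: 19.4
tool_pos: [0.5131, 0.4188, 0.0319]
tool_rot: [-1.571, 0.001, 0.167]
contact_force: [-5.6, -2.9, 8.5]
opening: 0.0598
```

Call:
apply_moves:
  plan:
    - [0,0,0,0,0,0,0]
    - [0,0,0,0,0,0,-0.4]
    - [0,0,0,0,0,0,-0.7]
    - [0,0,0,0,0,0,-0.7]
    - [0,-0.02,0,0,0,0,-0.7]

```text
time: 20.02
tool_pos: [0.5126, 0.4183, 0.0494]
tool_rot: [-1.572, 0.004, 0.166]
contact_force: [0.1, -0.4, -0.0]
opening: 0.078
```

Call:
apply_moves:
  plan:
    - [0,-0.03,0,0,0,0,-1]
    - [0,-0.06,0,0,0,0,-1]
    - [-0.02,-0.08,-0.03,0,3,0,-1]
    - [-0.06,-0.08,-0.07,0,9,0,-1]
    - [-0.1,-0.08,-0.12,0,9,0,-1]

```text
time: 20.65
tool_pos: [0.4352, 0.2847, 0.1322]
tool_rot: [-1.57, -0.003, 0.009]
contact_force: [0.6, -1.1, 1.4]
opening: 0.0915
```

```bash
python3 - <<'E'
from h import *
s=robot.observe();print(s['time'],s['tool_pos'],s['tool_rot'],s['opening'])
print(go([.433,.2415,.11],0))
E
```

```text
20.65 [0.43515841 0.2846637  0.13217369] [-1.56950609 -0.00292952  0.00933231] 0.0915128892412447
(array([-0.0026,  0.0221, -0.0432]), array([-0.1,  0.5,  0.2]))
```

Call:
apply_moves:
  plan:
    - [-0.002,0.01,-0.042,0,0.5,0,-1]
    - [-0.002,0.03,-0.042,0,0.5,0,-1]
    - [-0.002,0.06,-0.042,0,0.5,0,-1]
    - [-0.002,0.088,-0.042,0,0.5,0,-1]
    - [-0.002,0.0935,-0.042,0,0.5,0,-0.7]

```text
time: 21.28
tool_pos: [0.4337, 0.2432, 0.0368]
tool_rot: [-1.571, 0.001, 0.001]
contact_force: [-0.0, 0.2, 0.5]
opening: 0.0856
```

Call:
apply_moves:
  plan:
    - [0,0,0,0,0,0,-0.4]
    - [0,0,0,0,0,0,-0.1]
    - [0,0,0,0,0,0,1]
    - [0,0,0,0,0,0,1]
    - [0,0,0,0,0,0,1]

```text
time: 21.9
tool_pos: [0.4343, 0.2433, 0.0377]
tool_rot: [-1.571, -0.001, 0.001]
contact_force: [-0.6, -1.2, 5.8]
opening: 0.0491
```

Call:
apply_moves:
  plan:
    - [0,-0.01,0,0,0,0,1]
    - [0,-0.06,0,0,0,0,1]
    - [0,-0.11,0,0,0,0,1]
    - [0,-0.11,0,0,0,0,1]
    - [0,-0.11,0,0,0,0,1]

```text
time: 22.52
tool_pos: [0.4333, 0.2432, 0.1465]
tool_rot: [-1.571, 0.001, 0.001]
contact_force: [-0.6, -0.3, -2.2]
opening: 0.0494
```

```bash
python3 - <<'E'
from h import *
s=robot.observe();print(s['time'],s['tool_pos'],s['tool_rot'],s['opening'])
print(go([.54,-.02,.15],0))
W=cams.read_camera('wrist');T=toolT(s);np.save('w6.npy',T);cv2.imwrite('pics/w6.png',W)
E
```

```text
22.525 [0.43331345 0.24321483 0.14652362] [-1.57096693e+00  9.61849710e-04  7.29646992e-04] 0.0494359066236457
(array([ 0.1065, -0.0035, -0.2633]), array([ 0. ,  0. , -0.1]))
```

View pics/w6.png

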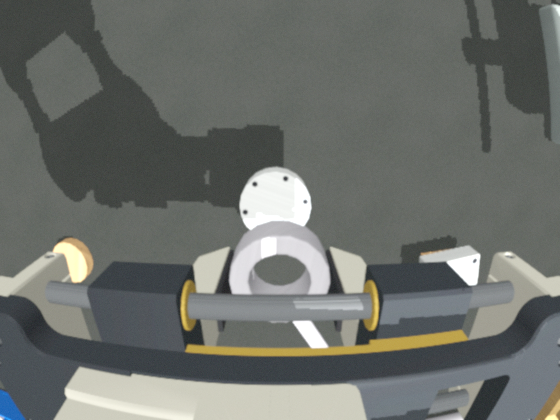

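The ring is held level, with its top bore centre at about (280,266). The round flange stayed flat at (275,203).

```bash
python3 - <<'E'
from h import *
T=np.load('w6.npy');print('ring held',plane('wrist',(280,264),.157,T)-T[:3,3])
W=cv2.imread('pics/w6.png')
# flange: fit ellipse to upper contour; use width for y, bottom holes for top plane
P=[plane('wrist',p,.024,T)[:2].round(4) for p in((275.5,203),(240,203),(311,203))];print(P)
h=[plane('wrist',p,.024,T)[:2] for p in((254,184),(285,178.5),(246,212),(306,202))]
A=np.c_[2*np.array(h),np.ones(4)];b=(np.array(h)**2).sum(1);x=np.linalg.lstsq(A,b,rcond=None)[0];print('hole circle',x[:2],np.sqrt(x[2]+x[:2]@x[:2]))
E
```

```text
ring held [-0.01085403  0.00151394  0.01047638]
[array([0.4312, 0.2411]), array([0.4312, 0.2103]), array([0.4312, 0.2717])]
hole circle [0.43430059 0.24099974] 0.02642926140630601
```

Call:
apply_moves:
  plan:
    - [0.106,-0.004,-0.263,0,0,0,1]
    - [0.106,-0.004,-0.263,0,0,0,1]
    - [0.106,-0.004,-0.263,0,0,0,1]
    - [0.106,-0.004,-0.263,0,0,0,1]
    - [0.106,-0.004,-0.263,0,0,0,1]

```text
time: 23.2
tool_pos: [0.5401, -0.0224, 0.1491]
tool_rot: [-1.57, 0.003, -0.002]
contact_force: [-0.0, 0.6, -1.1]
opening: 0.0492
```

Call:
apply_moves:
  plan:
    - [0.03,0,-0.03,0,0,0,1]
    - [0.06,0,-0.07,0,0,0,1]
    - [0.09,0,-0.105,0,0,0,1]
    - [0.098,0,-0.115,0,0,0,1]
    - [0.098,0,-0.115,0,0,0,1]

```text
time: 23.82
tool_pos: [0.6374, -0.1345, 0.1489]
tool_rot: [-1.569, 0.003, -0.0]
contact_force: [-0.6, -0.1, -2.0]
opening: 0.0492
```

```bash
python3 - <<'E'
from h import *
s=robot.observe();print(s['time'],s['tool_pos'],s['tool_rot'],s['opening'])
print(go([.6384,-.1352,.085],0))
E
```

```text
23.825 [ 0.63742907 -0.13446655  0.14888167] [-1.56928755e+00  3.44336488e-03 -1.75442570e-04] 0.04916941526329358
(array([ 0.0012,  0.0639, -0.0008]), array([-0.1, -0. , -0.2]))
```

```bash
python3 - <<'E'
from h import *
T=np.load('w6.npy');o=T[:3,3]
for dx in(0,-.005,-.01):
    print(dx,[proj('wrist',o+[dx+x,0,z],T).round(0).tolist() for x,z in((0,.0103),(-.015,.0103),(.015,.0103),(-.025,.0103),(-.025,-.0137))])
W=cv2.imread('pics/w6.png');print(W[212:312:3,280].max(1))
cv2.imwrite('pics/c6.png',cv2.resize(W[205:315,215:345],None,fx=5,fy=5,interpolation=2))
E
```

```text
0 [[277.0, 284.0], [277.0, 256.0], [277.0, 309.0], [277.0, 236.0], [277.0, 219.0]]
-0.005 [[277.0, 275.0], [277.0, 246.0], [277.0, 301.0], [277.0, 225.0], [277.0, 210.0]]
-0.01 [[277.0, 265.0], [277.0, 236.0], [277.0, 293.0], [277.0, 215.0], [277.0, 200.0]]
[246 244 255 203 188 187 186 189 213 228 225 225 225 225 171 105 106 109
 108 106 108 108 106 105 111 182 185 174 115 129 137 139 147 145]
```

View pics/c6.png

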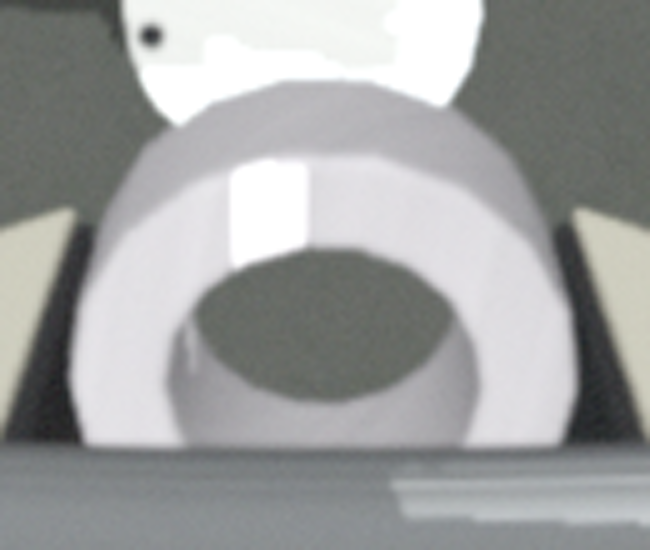

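The ring is centred in the jaws: its rim edges at v=254, 236 and 221 match zero offset. I lower it over the post.

Call:
apply_moves:
  plan:
    - [0.001,0.02,-0.001,0,0,0,1]
    - [0.001,0.05,-0.001,0,0,0,1]
    - [0.001,0.066,-0.001,0,0,0,1]
    - [0.001,0.066,-0.001,0,0,0,1]
    - [0.001,0.066,-0.001,0,0,0,1]

```text
time: 24.45
tool_pos: [0.6398, -0.1353, 0.0861]
tool_rot: [-1.571, -0.002, 0.001]
contact_force: [-0.4, 0.6, -1.8]
opening: 0.049
```

```bash
python3 - <<'E'
from h import *
s=robot.observe();print(s['time'],s['tool_pos'],s['tool_rot'],s['opening'])
print(go([.6384,-.1352,.0287],0))
S=cams.read_camera('scene')[220:320,210:330];D=cams.read_camera('side')[190:290,270:390]
cv2.imwrite('pics/c7.png',cv2.resize(np.hstack([S,D]),None,fx=3.3,fy=3.3,interpolation=2))
E
```

```text
24.45 [ 0.63975996 -0.135271    0.08611484] [-1.57116487e+00 -1.55981910e-03  1.11461865e-03] 0.049018307256159487
(array([-0.0014,  0.0574,  0.0001]), array([0. , 0.1, 0.1]))
```

View pics/c7.png

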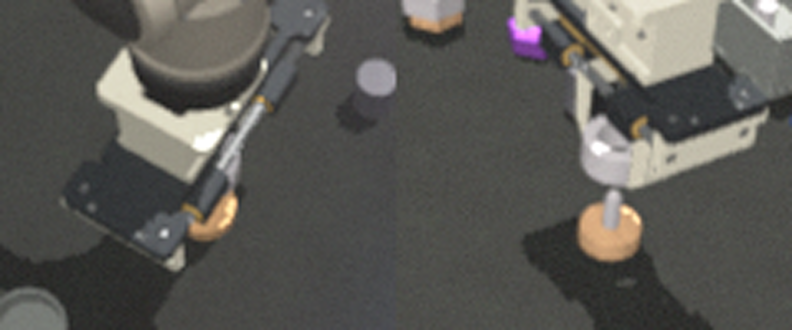

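The ring hangs level straight over the post, which is at right-hand crop (612,200). I lower it slowly.

Call:
apply_moves:
  plan:
    - [-0.001,0.02,0,0,0,0,1]
    - [-0.001,0.035,0,0,0,0,1]
    - [-0.001,0.048,0,0,0,0,1]
    - [-0.001,0.055,0,0,0,0,1]
    - [-0.001,0.057,0,0,0,0,1]

```text
time: 25.18
tool_pos: [0.6382, -0.1354, 0.0287]
tool_rot: [-1.571, 0.0, 0.001]
contact_force: [-6.5, 1.2, 12.2]
opening: 0.0493
```

Call:
apply_moves:
  plan:
    - [0,0,0,0,0,0,1]
    - [0,0,0,0,0,0,0.1]
    - [0,0,0,0,0,0,-0.2]
    - [0,0,0,0,0,0,-0.5]
    - [0,0,0,0,0,0,-0.5]

```text
time: 25.8
tool_pos: [0.6384, -0.1355, 0.0278]
tool_rot: [-1.571, -0.0, 0.001]
contact_force: [-0.2, 0.1, -0.3]
opening: 0.0674
```

Call:
apply_moves:
  plan:
    - [0,-0.03,0,0,0,0,-0.5]
    - [0,-0.07,0,0,0,0,-1]
    - [-0.01,-0.1,0.04,0,0,0,-1]
    - [-0.05,-0.1,0.08,0,0,0,-1]
    - [-0.08,-0.1,0.14,0,0,0,-1]

```text
time: 26.42
tool_pos: [0.5591, 0.0008, 0.1283]
tool_rot: [-1.571, -0.001, -0.001]
contact_force: [-0.3, 1.4, 0.5]
opening: 0.0915
```

```bash
python3 - <<'E'
from h import *
s=robot.observe();print(s['time'],s['tool_pos'],s['tool_rot'],s['opening'])
print(go([.433,.241,.11],0))
E
```

```text
26.425 [0.55912378 0.00083677 0.12834121] [-1.57089697e+00 -9.00873468e-04 -1.04421129e-03] 0.09154887534549522
(array([-0.1264,  0.0182,  0.24  ]), array([ 0. , -0.1,  0.1]))
```

Call:
apply_moves:
  plan:
    - [-0.126,0.02,0.24,0,0,0,-1]
    - [-0.126,0.02,0.24,0,0,0,-1]
    - [-0.126,0.02,0.24,0,0,0,-1]
    - [-0.126,0.02,0.24,0,0,0,-1]
    - [-0.126,0.02,0.24,0,0,0,-1]

```text
time: 27.05
tool_pos: [0.4321, 0.2428, 0.1079]
tool_rot: [-1.57, 0.0, 0.004]
contact_force: [0.1, 0.6, -0.2]
opening: 0.0919
```

Call:
apply_moves:
  plan:
    - [0,0,0,0,0,0,-1]
    - [0,0.03,0,0,0,0,-1]
    - [0,0.06,0,0,0,0,-1]
    - [0,0.06,0,0,0,0,-1]
    - [0,0.06,0,0,0,0,-1]

```text
time: 27.68
tool_pos: [0.4351, 0.2399, 0.0489]
tool_rot: [-1.57, -0.001, -0.0]
contact_force: [0.2, 0.2, 0.3]
opening: 0.0917
```

```bash
python3 - <<'E'
from h import *
s=robot.observe();print(s['time'],s['tool_pos'],s['tool_rot'],s['opening'])
print(go([.433,.241,.016],0))
E
```

```text
27.675 [0.43506796 0.23988602 0.04887121] [-1.57037403e+00 -1.27001794e-03 -2.38991073e-04] 0.09165188207687089
(array([-0.0021,  0.0329,  0.0011]), array([-0. , -0. ,  0.1]))
```

Call:
apply_moves:
  plan:
    - [-0.001,0.02,0.001,0,0,0,-1]
    - [-0.001,0.033,0.001,0,0,0,-1]
    - [-0.001,0.033,0.001,0,0,0,-0.6]
    - [-0.001,0.033,0.001,0,0,0,-0.3]
    - [-0.001,0.033,0.001,0,0,0,0]

```text
time: 28.3
tool_pos: [0.4335, 0.2414, 0.0156]
tool_rot: [-1.57, -0.001, 0.001]
contact_force: [-0.7, -0.6, 0.7]
opening: 0.066
```

Call:
apply_moves:
  plan:
    - [0,0,0,0,0,0,1]
    - [0,0,0,0,0,0,1]
    - [0,0,0,0,0,0,1]
    - [0,0,0,0,0,0,1]
    - [0,0,0,0,0,0,1]

```text
time: 28.92
tool_pos: [0.4334, 0.2412, 0.0155]
tool_rot: [-1.571, -0.001, 0.001]
contact_force: [-0.2, -2.1, 6.6]
opening: 0.0612
```

Call:
apply_moves:
  plan:
    - [0,-0.02,0,0,0,0,1]
    - [0,-0.06,0,0,0,0,1]
    - [0.02,-0.08,-0.04,0,0,0,1]
    - [0.04,-0.08,-0.09,0,0,0,1]
    - [0.05,-0.08,-0.13,0,0,0,1]

```text
time: 29.55
tool_pos: [0.4838, 0.1098, 0.0951]
tool_rot: [-1.571, -0.001, 0.0]
contact_force: [-0.3, -0.5, -2.2]
opening: 0.0612
```

```bash
python3 - <<'E'
from h import *
s=robot.observe();print(s['time'],s['tool_pos'],s['tool_rot'],s['opening'])
print(go([.5009,.0064,.06],0))
E
```

```text
29.55 [0.48379128 0.10982873 0.09506636] [-1.57056397e+00 -7.34983962e-04  4.65543815e-04] 0.06120916025927065
(array([ 0.017 ,  0.0351, -0.1034]), array([-0.,  0.,  0.]))
```

Call:
apply_moves:
  plan:
    - [0.006,0,-0.04,0,0,0,1]
    - [0.012,0,-0.08,0,0,0,1]
    - [0.0175,0.01,-0.103,0,0,0,1]
    - [0.0175,0.035,-0.103,0,0,0,1]
    - [0.0175,0.035,-0.103,0,0,0,1]

```text
time: 30.18
tool_pos: [0.499, 0.0084, 0.0583]
tool_rot: [-1.57, 0.005, -0.0]
contact_force: [0.3, -0.2, -2.2]
opening: 0.0611
```

```bash
python3 - <<'E'
from h import *
s=robot.observe();print(s['time'],s['tool_pos'],s['tool_rot'],s['opening'])
W=cams.read_camera('wrist');cv2.imwrite('pics/w8.png',W)
print(go([.5009,.0064,.0305],0))
E
```

```text
30.175 [0.49899518 0.00837498 0.05830203] [-1.56981583e+00  4.84898920e-03 -5.93342757e-05] 0.06109494814473281
(array([ 0.0011,  0.0289, -0.0021]), array([-0. ,  0. , -0.1]))
```

View pics/w8.png

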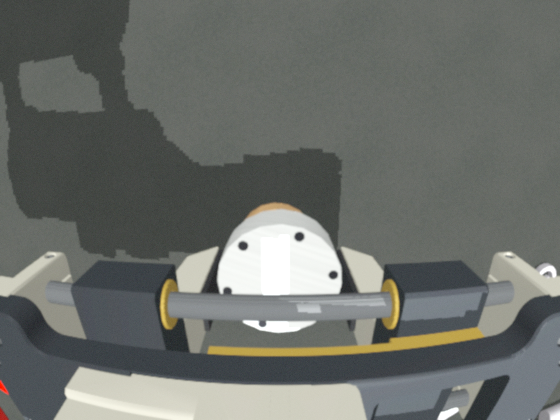

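The disc is held level at (280,270), with the wooden block showing behind it, centred at u≈275. I lower it.

Call:
apply_moves:
  plan:
    - [0.001,0.015,-0.001,0,0,0,1]
    - [0.001,0.023,-0.001,0,0,0,1]
    - [0.001,0.0275,-0.001,0,0,0,1]
    - [0.001,0.0285,-0.001,0,0,0,1]
    - [0.001,0.0285,-0.001,0,0,0,1]

```text
time: 30.85
tool_pos: [0.5019, 0.0074, 0.0316]
tool_rot: [-1.571, -0.0, 0.001]
contact_force: [0.5, 0.1, -2.5]
opening: 0.0615
```

Call:
apply_moves:
  plan:
    - [0,0,0,0,0,0,0]
    - [0,0,0,0,0,0,-0.4]
    - [0,0,0,0,0,0,-0.7]
    - [0,0,0,0,0,0,-0.7]
    - [0,-0.01,0,0,0,0,-0.7]

```text
time: 31.48
tool_pos: [0.5013, 0.0074, 0.0414]
tool_rot: [-1.571, 0.001, 0.001]
contact_force: [0.4, 0.1, -1.5]
opening: 0.0778
```

Call:
apply_moves:
  plan:
    - [0,-0.03,0,0,0,0,-1]
    - [0,-0.09,0,0,0,0,-1]
    - [0,-0.14,0,0,0,0,-1]
    - [-0.05,-0.17,0.05,0,0,0,-1]
    - [-0.09,-0.18,0.1,0,0,0,-1]

```text
time: 32.1
tool_pos: [0.4214, 0.0956, 0.2205]
tool_rot: [-1.57, -0.004, -0.001]
contact_force: [1.3, 1.4, -0.3]
opening: 0.0915
```

Call:
apply_moves:
  plan:
    - [0,-0.01,0.06,0,0,0,-1]
    - [0,-0.02,0.12,0,0,0,-1]
    - [0,-0.02,0.17,0,0,0,-1]
    - [0,-0.02,0.17,0,0,0,-1]
    - [0,-0.02,0.17,0,0,0,-1]

```text
time: 32.72
tool_pos: [0.4214, 0.2647, 0.2385]
tool_rot: [-1.571, 0.0, 0.001]
contact_force: [0.4, 0.5, -0.3]
opening: 0.092
```

```bash
python3 - <<'E'
from h import *
s=robot.observe();print(s['time'],s['tool_pos'],s['opening'],s['contact_force'])
S=cams.read_camera('scene');D=cams.read_camera('side')
cv2.imwrite('pics/s9.png',S);cv2.imwrite('pics/d9.png',D)
seat=dict(sq=(.5133,.42),nut=(.6507,.1587),rnd=(.5009,.0064),ring=(.6384,-.1353),bush=(.5184,-.4105))
row=[]
for n,I in(('scene',S),('side',D)):
    r=[]
    for k,(x,y) in seat.items():
        z=.039 if k!='bush' else .038
        u=proj(n,[x,y,z]);c=cv2.resize(cv2.getRectSubPix(I,(48,48),u.tolist()),(160,160),interpolation=2);cv2.drawMarker(c,(80,80),(0,0,255),0,10);r.append(c)
    row.append(np.hstack(r))
cv2.imwrite('pics/c9.png',np.vstack(row))
E
```

```text
32.725 [0.42136312 0.26467568 0.23849614] 0.09203979399967176 [ 0.36613753  0.53602358 -0.33683907]
```

View pics/c9.png

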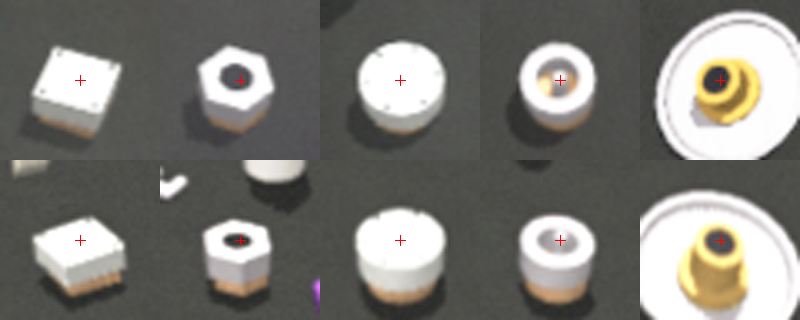

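Both views show all five parts flat at their projected seated tops. The worst offset is the nut, about 3 mm against a limit of 12 mm. The arm is clear of everything.

```bash
python3 -c "
from cell import robot
print(robot.hand_in())"
```

```text
the job is handed in; nothing more can be done
None
```

I took both stacks apart and placed all five parts upright on their own seats, then handed the job in at about 33 s of robot time. The hand-in reports no verdict.

- **Where the parts went:** the bush is in the wide shallow dish (not the small deep cup), the nut on the wooden hex block, and the square flange on the square block. The ring is over the post and the round flange on the plain round block. I left the purple hexagon alone.
- **Last check:** with the arm raised clear and the gripper open and unloaded, the scene and side cameras both showed every part flat at its expected seated height. All sat close to centre by eye. The largest offset was the nut, about 3 mm against the 12 mm limit.
- **What disagreed or failed:**
  - Two height estimates came out wrong: the ring top as 41 and 50 mm from two camera pairs, where 48 mm was expected, and the nut as 64 mm. I had taken those pixels by eye, and for the nut from the picture before the bush was lifted off, so I used the stated heights there.
  - An automatic mask for the nut's mouth found nothing, so I kept the earlier measurement.
  - One reading of the held ring suggested it sat 11 mm off centre in the jaws. An enlarged look at its rim showed less than 1 mm.

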